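# Open the spray-booth air stop valve to its stop and ease it back a quarter turn

### The arm

A 6-joint arm with a two-finger parallel gripper is mounted at the origin on the work surface. World frame = base frame: x ahead of the robot, y to its left, z up, the work surface at z = 0. Lengths are in mm, angles in rad, forces in N, time in s.
With the tool pointing down it reaches from about 275 to 1000 mm from the base axis. Payload 8.4 kg.
Tool frame: the origin (TCP) lies midway between the tips of the shut fingers; the grasp point (between the pads) lies 19 mm behind it; z points along the fingers, y is the direction in which the jaws open and shut (so a half turn about z gives the same grasp; the last joint's range is limited). The gripper opens to 85 mm and grips with 20 to 120 N. Pads are 22 mm wide; open, the fingers measure 114 mm over their backs; the gripper's body (76 mm by 85 mm) begins 54 mm behind the grasp point. The pads swing forward as they close: fully open they stand 13 mm farther back than shut.
Start: joints at [-1.121, 0.353, 1.633, -0, 1.155, -0.002], TCP at [272.865, -562.292, 191.681] pointing down, gripper open.
Joint ranges: [-2.63, 2.63], [-0.92, 2.1], [0.06, 2.66], [-1.3, 4.44], [0, 2.69], [-3.02, 3.02]. Speed limits (rad/s): [2.22, 2.22, 2.79, 3.14, 3.14, 3.14].

### API

Orientations are given as [roll, pitch, yaw] about the fixed x, y, z axes, in that order (R = Rz(yaw) Ry(pitch) Rx(roll)).
In Python, from rig import r gives the robot as it stands. The module is installed in compiled form; this text tells all that it offers.
- The arm moves only by the tool drive_tool, never from a script. Its argument "moves" is a list of rows, each a list of 3 entries, a list of its own where there are three numbers: the closure, from 0 (fully open) to 1 (shut), then the shift along the tool's x, y, z in cm, then the turn about the tool's z in degrees. In form: [[claw, [dx, dy, dz], roll], ...]. A call has 1 to 12 rows; each row is the pose to reach, as a shift and turn from the pose measured when the call began, along the tool's axes at that moment; what a row does not reach only later rows make up. A row lasts 1/8 s, in which the tool goes at most 62.5 mm and 10.7 degrees, less where a joint would pass 70% of its speed; a pose out of reach is approached as far as the arm can. A call with a gripper value outside its range is refused whole. The fingers move at their own pace and stop on an object; "grip_force" is the grip in N (left out, the last holds). Time passes only in rows, so rows that repeat a pose let the fingers close. It gives the time, the measured TCP pose, the force and the opening at its end, in the units of the state.
- r.sense(): the state, without advancing time (a new reading comes with each control period).
- r.grab_frame(name): name is "scene" or "side" or "wrist"; returns a dict with "color" (384x512x3 uint8, red, green, blue), "fx", "fy", "cx", "cy" (pixels), "pose" (4x4, takes a point from camera to world coordinates); the wrist camera has in their place "hand_eye" (4x4, takes a point from camera to tool coordinates, whose origin is the TCP and whose axes are the flange's). Camera axes: x right, y up, looking along -z (the intrinsics and any distortion apply to the point x, -y, -z); pixel columns grow to the right and rows downward; lengths in mm; the calibration is good to about 2 mm. The wrist camera is an equidistant fisheye: a pixel r from the principal point sees the ray r / f radians off the axis. A picture is of the moment at which its call begins: read the wrist's pose just before it. There is no depth.
- r.sign_off(): hands the job in, once; it reports no verdict.
Trained networks look in the newest picture that a camera, given by its name, has taken for a name from the list of things; names that differ only in an ending like _2 or _b are one class to them, and where a whole thing is asked for, a point or a joint stands for the part that bears it (a point fixed in the world has none). Each returns a list of dicts, best first, with "score" (0 to 1); they miss things now and then, are a little off and sometimes report something else, mostly with a low value. They report only what shows in the picture. A call takes as long as a camera call.
- r.outline_of(thing, camera): "mask" (384x512 bool, what is visible of it) and "at" ([column, row] in pixels, amid what is visible of it).
- r.spot_point(thing, camera): "at" ([column, row] in pixels: a listed point, or the origin of a listed thing).
The state is a dict: "clock": time; "qpos": joint angles; "qvel": joint speeds; "joint_efforts": joint torques, N m; "eef_pos": TCP position; "tcp_rot": TCP orientation; "contact_force": force on the tool from outside, world axes, zero at the start; "wrist_torque": the same for the moment, N m; "opening": opening from 0.0 (shut) to 1.0 (fully open).
Only numpy, scipy, OpenCV 4.12 (cv2) and the standard library are available. Lean on these libraries where they do the work, as an engineer would, in place of code of your own. Each camera call takes 0.05 s, during which the arm holds its last target.

### The job

Open the air stop valve beside the spray booth: turn its handwheel counter-clockwise, letting your hand rise with the stem, until you feel it come up against its stop, then turn it back a quarter turn so that it does not stick, and let go. Do not force it at the stop and do not push, pull or twist the valve hard on its soft rubber mounts; leave the jar, tin, cup and spanner around it where they are.

Things in the scene. Friction and masses are not known exactly. Their poses are not given: they have to be found in the camera images.
- stand: Fixed dark steel base plate of the valve, 130 x 130 x 8 mm, flat on the bench with four rubber buffers; origin at the centre of its underside, z up. The valve stands on the buffers, its stem axis upright over this origin. Its two pipe stubs reach 82 mm from the axis along +y and -y, 55 mm above the bench.
- wheel_center (a point): Centre of the round grey handwheel, on the stem axis at mid-height of the rim, 193 mm above the bench at the start. 61 mm outside diameter, rim 11 mm thick, 4 spokes, hub nut 14 mm above this point; can be gripped across its diameter from above at any yaw. Counter-clockwise from above opens; wheel and stem then rise 24 mm per turn. Friction 0.2 N m; stays where left.
- valve_neck (a point): Point on the stem axis on top of the brass valve body, 96 mm above the bench; axes parallel to the stand's at rest. The valve gives on its rubber mounts 1 mm per 4 N in any direction and 1 rad per 6 N m of twist about the vertical, and springs back. It must not shift more than 3.5 mm (14 N) or twist more than 0.15 rad (0.9 N m).
- bonnet_top (a point): Centre of the top of the brass bonnet and gland nut (39 mm across) above the valve body, 162 mm above the bench; the bare 10 mm steel stem comes out of it and carries the wheel 31 mm higher at the start. The hard stop is hidden inside the bonnet and cannot be seen or read: it lies 2.4 to 4.5 rad of opening from the start, different each time, and must be felt.
- jar: Small glass jar with a grey lid, 52 mm diameter, 85 mm tall, near the valve; origin at the centre of its underside. To be left alone.
- tin: Plain steel tin, 72 mm diameter, 100 mm tall; origin at the centre of its underside. To be left alone.
- wrench: Steel spanner lying flat on the bench. To be left alone.
- mixcup: White plastic mixing cup, 70 mm across the rim, 60 mm tall; origin at the centre of its underside. To be left alone.

How it is judged:
By the outcome, as a careful person would: the job done as asked, in the order asked, and still so for the second after the job is handed in, with the robot touching nothing.
It also fails if it takes over 72 s, if anything falls off the work surface, if the arm or the gripper's body presses on something with over 40 N, if the wrist force passes 120 N, or if a joint passes its speed limit or range.

## Working session

There is one attempt and no reset: what is moved stays moved. The work goes in short steps, Python scripts to look and compute and a tool call to move; the robot and the scene stay as the last step left them, time stands still between calls to the robot, and variables do not carry over. Pictures are saved under pics/ and viewed, and the job is handed in when it is done.

Besides the shell and the picture viewer there is one more tool, called after ">>>" by a JSON object that holds its "fn" and its "kwargs". drive_tool: Moves the arm, as the interface text tells. Its arguments: {"type":"object","properties":{"moves":{"type":"array"},"grip_force":{"type":"number"}},"required":["moves"]}

```bash
mkdir -p pics
cat > h.py <<'E'
import numpy as np, cv2
from rig import r
from scipy.spatial.transform import Rotation as Ro
def ray(f,px,st=None):
    u=(px[0]-f['cx'])/f['fx']; v=(px[1]-f['cy'])/f['fy']
    if 'pose' in f:
        d=np.array([u,-v,-1.]); P=f['pose']
    else:
        th=np.hypot(u,v); s=np.sin(th)/max(th,1e-9)
        d=np.array([u*s,-v*s,-np.cos(th)])
        T=np.eye(4); T[:3,:3]=Ro.from_euler('xyz',st['tcp_rot']).as_matrix(); T[:3,3]=st['eef_pos']
        P=T@f['hand_eye']
    d=P[:3,:3]@d; return P[:3,3],d/np.linalg.norm(d)
def atz(o,d,z): return o+d*(z-o[2])/d[2]
def tri(rs):
    A=0;b=0
    for o,d in rs:
        M=np.eye(3)-np.outer(d,d); A=A+M; b=b+M@o
    return np.linalg.solve(A,b)
E
python3 - <<'E'
from h import *
s=r.sense(); print(s)
Z=dict(stand=0,wheel_center=193,valve_neck=96,bonnet_top=162,jar=0,tin=0,wrench=0,mixcup=0)
R={}
for c in ['scene','side','wrist']:
    st=r.sense(); f=r.grab_frame(c); cv2.imwrite(f'pics/{c}0.png',f['color'][:,:,::-1]); print(c,[k for k in f if k!='color'],f['fx'])
    for n in Z:
        p=r.spot_point(n,c)
        if p:
            o,d=ray(f,p[0]['at'],st); R.setdefault(n,[]).append((o,d)); print(n,round(p[0]['score'],2),np.round(p[0]['at'],1),np.round(atz(o,d,Z[n]),1))
for n in R:
    if len(R[n])>1: print(n,tri(R[n]).round(1))
E
```

```text
{'clock': 0.0, 'qpos': array([-1.12138397e+00,  3.53640395e-01,  1.63415472e+00,  6.13392426e-05,
        1.15519649e+00, -2.42883338e-03]), 'qvel': array([-0.00058152,  0.00079436,  0.0014433 , -0.00178174, -0.00097805,
        0.00051236]), 'joint_efforts': array([-8.85374320e-04, -6.05257416e+01, -3.42056251e+01, -1.25931874e-04,
        9.37631470e-03, -1.38318541e-05]), 'eef_pos': array([ 272.65675564, -561.78816614,  190.95775722]), 'tcp_rot': array([-3.14019384e+00, -5.94806424e-05,  4.51816344e-01]), 'contact_force': array([-0.49077245,  0.10376586,  0.14882668]), 'wrist_torque': array([ 0.0054766 ,  0.01513031, -0.01593452]), 'opening': 0.9980081003871754}
scene ['fx', 'fy', 'cx', 'cy', 'pose'] 442.8706353879707
stand 0.7 [238.5 218. ] [590.3 -44.4   0. ]
wheel_center 0.59 [239.1 161.6] [572.7 -45.3 193. ]
valve_neck 0.84 [233.7 190.9] [588.2 -56.3  96. ]
bonnet_top 0.67 [238.9 168.5] [567.8 -52.7 162. ]
jar 0.85 [304.  223.1] [490.7  99.9   0. ]
tin 0.9 [171.5 201.3] [ 667.1 -228.     0. ]
wrench 0.58 [220.9 266.3] [730.1  27.7   0. ]
mixcup 0.62 [265.1 180.1] [435.8 -83.5   0. ]
side ['fx', 'fy', 'cx', 'cy', 'pose'] 459.4498887868141
stand 0.89 [267.7 219.5] [584.4 -50.4   0. ]
wheel_center 0.72 [267.4 154.3] [583.8 -42.4 193. ]
valve_neck 0.56 [270.2 191.1] [573.8 -41.6  96. ]
bonnet_top 0.63 [269.9 166.7] [577.  -43.2 162. ]
jar 0.7 [264.5 268.3] [499.3 103.    0. ]
tin 0.83 [272.2 178.8] [ 671.7 -218.3    0. ]
wrench 0.78 [204.9 215.4] [728.3  21.3   0. ]
mixcup 0.79 [325.5 226.6] [ 449.  -103.1    0. ]
wrist ['fx', 'fy', 'cx', 'cy', 'hand_eye'] 297.3186396354542
stand [586.4 -49.9  -3.5]
wheel_center [579.3 -37.6 199.1]
valve_neck [583.  -60.8  84.5]
bonnet_top [574.6 -44.1 166.5]
jar [496.2 105.    5.8]
tin [ 670.7 -221.2    2.5]
wrench [ 7.284e+02  2.440e+01 -6.000e-01]
mixcup [442.4 -79.6  14. ]
```

View pics/scene0.png

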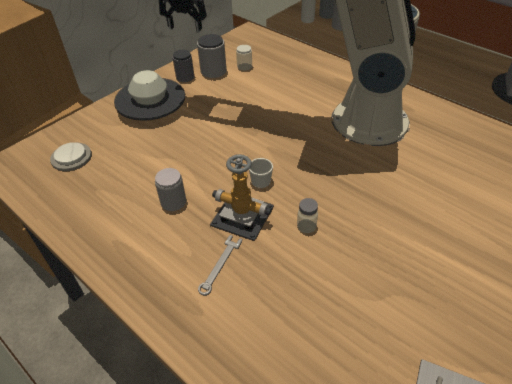

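View pics/side0.png

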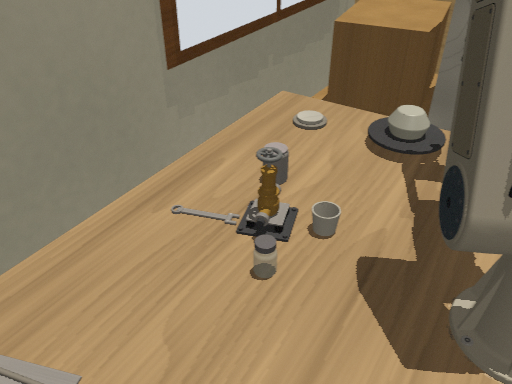

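The valve stands mid-bench, with its wheel at about (239,162) in scene and (267,154) in side. The cup, jar, tin and spanner are clear of the wheel. I'll move above it and look with the wrist camera.

```bash
cat >> h.py <<'E'
def rel(target,st=None):
    st=st or r.sense(); R=Ro.from_euler('xyz',st['tcp_rot']).as_matrix()
    return (R.T@(np.array(target)-st['eef_pos'])/10).round(2)
E
python3 -c "
from h import *
print(rel([273,-562,320]),rel([580,-45,320]), r.grab_frame('wrist')['hand_eye'].round(2))"
```

```text
[  0.02  -0.02 -12.83] [ 50.22 -33.13 -12.83] [[   0.      0.94    0.33   84.41]
 [   1.     -0.     -0.     -0.44]
 [  -0.      0.33   -0.94 -183.3 ]
 [   0.      0.      0.      1.  ]]
```

View pics/wrist0.png

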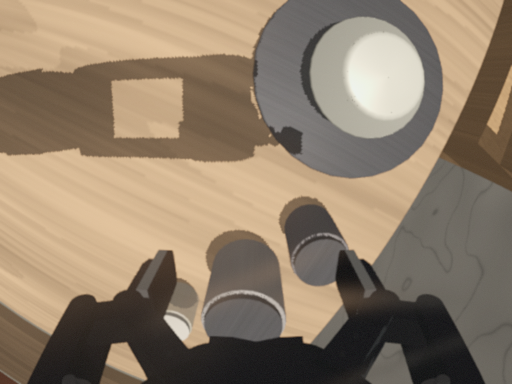

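>>> {"fn": "drive_tool", "kwargs": {"moves": [[0,[0,0,-4.3],0],[0,[0,0,-8.6],0],[0,[0,0,-12.8],0],[0,[5,-3.3,-12.8],0],[0,[10,-6.6,-12.8],0],[0,[15,-9.9,-12.8],0],[0,[20,-13.2,-12.8],0],[0,[25,-16.5,-12.8],0],[0,[30,-19.8,-12.8],0],[0,[35,-23.1,-12.8],0],[0,[40,-26.4,-12.8],0],[0,[43,-28.4,-12.8],0]]}}

```text
clock: 2.9
eef_pos: [536.7, -116.6, 319.8]
tcp_rot: [-3.142, -0.0, 0.454]
contact_force: [1.1, -0.0, 0.8]
opening: 1.002
```

```bash
cat > look.py <<'E'
from h import *
import sys
tag=sys.argv[1]
st=r.sense(); print(st['clock'],st['qpos'].round(3),st['eef_pos'].round(1),st['tcp_rot'].round(3))
f=r.grab_frame('wrist'); cv2.imwrite(f'pics/w{tag}.png',f['color'][:,:,::-1])
for n,z in dict(stand=0,wheel_center=193,valve_neck=96,bonnet_top=162,jar=0,mixcup=0).items():
    p=r.spot_point(n,'wrist')
    if p:
        o,d=ray(f,p[0]['at'],st); print(n,round(p[0]['score'],2),np.round(p[0]['at'],1),np.round(atz(o,d,z),1))
E
python3 look.py 1
```

```text
2.9 [-0.217  0.134  1.635  0.     1.372  0.9  ] [ 536.7 -116.6  319.8] [-3.142 -0.     0.454]
stand 0.68 [229.  100.2] [583.3 -43.9   0. ]
valve_neck 0.69 [216.4 100.9] [580.8 -35.4  96. ]
bonnet_top 0.8 [213.9 102.7] [582.9 -40.8 162. ]
jar 0.71 [132.2 111.1] [497.6 108.    0. ]
mixcup 0.55 [220.4 184.1] [443. -92.   0.]
```

View pics/w1.png

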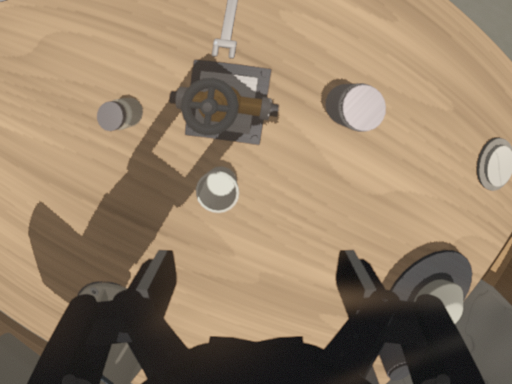

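Wheel at about (209,107) in the wrist view. It agrees with the other cameras at roughly (582,-42). I'll go above it and pre-rotate the last joint to leave range for the opening turn.

```bash
python3 -c "
from h import *
print(rel([582,-42,300]))"
```

```text
[ 7.61 -4.99  1.97]
```

>>> {"fn": "drive_tool", "kwargs": {"moves": [[0,[1,-0.6,0.2],9],[0,[2,-1.2,0.5],18],[0,[3,-1.9,0.8],27],[0,[4,-2.5,1],36],[0,[5,-3.1,1.2],45],[0,[6,-3.8,1.5],54],[0,[7,-4.4,1.8],63],[0,[7.6,-5,2],72],[0,[7.6,-5,2],81],[0,[7.6,-5,2],90],[0,[7.6,-5,2],92],[0,[7.6,-5,2],92]]}}

```text
clock: 4.75
eef_pos: [581.7, -42.6, 299.8]
tcp_rot: [3.141, -0.0, -1.154]
contact_force: [0.1, -0.1, -0.8]
opening: 0.996
```

```bash
python3 look.py 2
```

```text
4.75 [-0.075  0.204  1.594 -0.     1.344  2.649] [581.7 -42.6 299.8] [ 3.141 -0.    -1.154]
stand 0.62 [252.6  24.1] [ 666.9 -223.     0. ]
wheel_center 0.67 [255.8 177.6] [581.4 -42.8 193. ]
valve_neck 0.83 [257.2 158.2] [579.2 -42.5  96. ]
bonnet_top 0.8 [255.7 167.5] [582.6 -45.2 162. ]
jar 0.62 [265.2 238.7] [495.8 107.5   0. ]
mixcup 0.64 [337.7 154. ] [449.  -86.8   0. ]
```

View pics/w2.png

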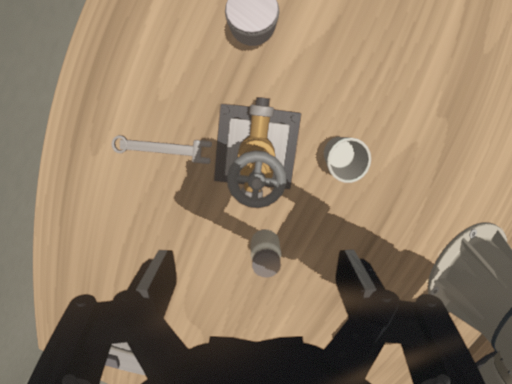

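The wheel (centre about (257,179), rim cols 227-287) is straight below the tool. Next I'll refine by fitting the projected rim to the network's mask.

```bash
cat > fit.py <<'E'
from h import *
from scipy.optimize import minimize
import sys
st=r.sense(); f=r.grab_frame('wrist'); m=r.outline_of('wheel_center','wrist')[0]
M=(m['mask']).astype(np.uint8); print(m['score'],M.sum())
T=np.eye(4); T[:3,:3]=Ro.from_euler('xyz',st['tcp_rot']).as_matrix(); T[:3,3]=st['eef_pos']
Wi=np.linalg.inv(T@f['hand_eye'])
def proj(P):
    p=(Wi[:3,:3]@P.T).T+Wi[:3,3]; x,y,z=p[:,0],-p[:,1],-p[:,2]
    th=np.arctan2(np.hypot(x,y),z); rr=np.hypot(x,y); 
    return np.stack([f['cx']+f['fx']*th*x/rr,f['cy']+f['fy']*th*y/rr],1)
a=np.linspace(0,2*np.pi,90)
def sil(c,zs):
    out=np.concatenate([proj(np.stack([c[0]+30.5*np.cos(a),c[1]+30.5*np.sin(a),0*a+z],1)) for z in zs])
    return cv2.convexHull(out.astype(np.float32))[:,0]
z0=float(sys.argv[2]) if len(sys.argv)>2 else 193
ct=max(cv2.findContours(M,cv2.RETR_EXTERNAL,cv2.CHAIN_APPROX_NONE)[0],key=len); H=cv2.convexHull(ct)
x,y,w,h=cv2.boundingRect(H); print('mask bbox',x,y,w,h)
hm=np.zeros((768*2,1024*2),np.uint8); cv2.fillPoly(hm,[((H[:,0]+.5)*4).astype(np.int32)],1)
def cost(c):
    q=np.zeros_like(hm); cv2.fillPoly(q,[((sil(c,[z0-4,z0+4])+.5)*4).astype(np.int32)],1)
    return (q!=hm).sum()
s=minimize(cost,[582,-42.5],method='Nelder-Mead',options=dict(initial_simplex=[[577,-47],[587,-43],[580,-37]],xatol=.05))
print(s.x.round(2),s.fun/hm.sum(),'rel',rel([*s.x,st['eef_pos'][2]],st))
im=f['color'][:,:,::-1].copy(); cv2.polylines(im,[sil(s.x,[z0-4,z0+4]).astype(np.int32)],1,(0,255,0)); cv2.drawContours(im,[ct],-1,(0,0,255))
cv2.imwrite(f'pics/fit{sys.argv[1]}.png',cv2.resize(im[80:280,130:390],None,fx=3,fy=3))
E
python3 fit.py 1
```

```text
0.63 2060
mask bbox 227 151 59 56
[580.11 -40.87] 0.10005550594878973 rel [-0.17  0.12 -0.  ]
```

View pics/fit1.png

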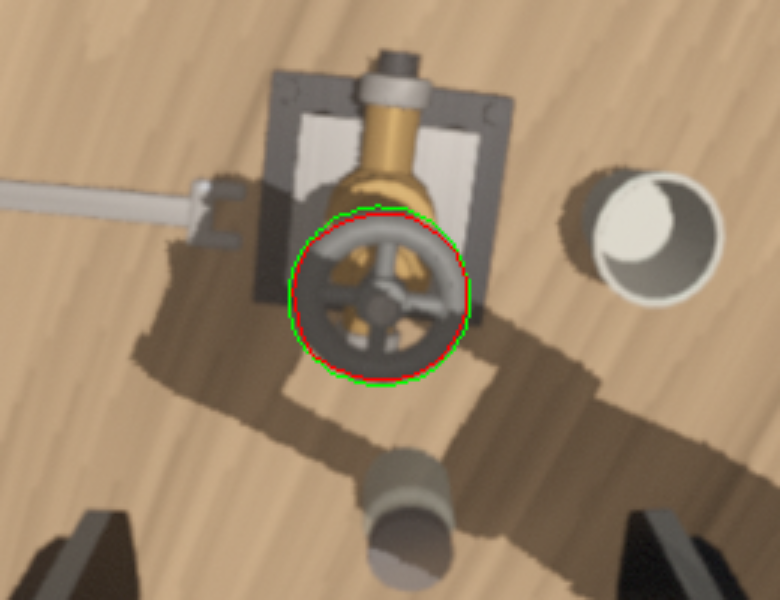

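>>> {"fn": "drive_tool", "kwargs": {"moves": [[0,[-0.1,0.1,3],0],[0,[-0.1,0.1,6],0],[0,[-0.1,0.1,7],0],[0,[-0.1,0.1,7],0]], "grip_force": 25}}

```text
clock: 5.7
eef_pos: [580.4, -41.3, 229.6]
tcp_rot: [3.141, 0.0, -1.154]
contact_force: [0.3, 0.6, -0.4]
opening: 1.0
```

```bash
python3 look.py 3; python3 fit.py 2
```

```text
5.7 [-0.073  0.253  1.686 -0.     1.204  2.652] [580.4 -41.3 229.6] [ 3.141  0.    -1.154]
stand 0.98 [259.7 154.1] [574.5 -42.8   0. ]
wheel_center 0.83 [256.1 202.1] [580.  -41.7 193. ]
valve_neck 0.71 [256.6 173.9] [577.8 -38.6  96. ]
bonnet_top 0.75 [254.4 192.3] [580.3 -38.9 162. ]
jar 0.82 [265.  259.7] [495.9 111.5   0. ]
mixcup 0.8 [352.7 163.3] [443.9 -87.7   0. ]
0.73 3591
mask bbox 218 166 78 72
[580.06 -40.59] 0.049257209854301605 rel [-0.11  0.05 -0.  ]
```

View pics/w3.png

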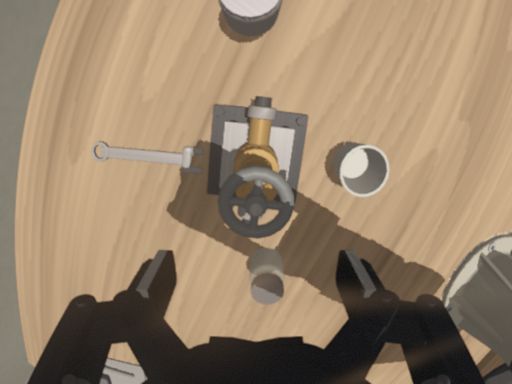

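View pics/fit2.png

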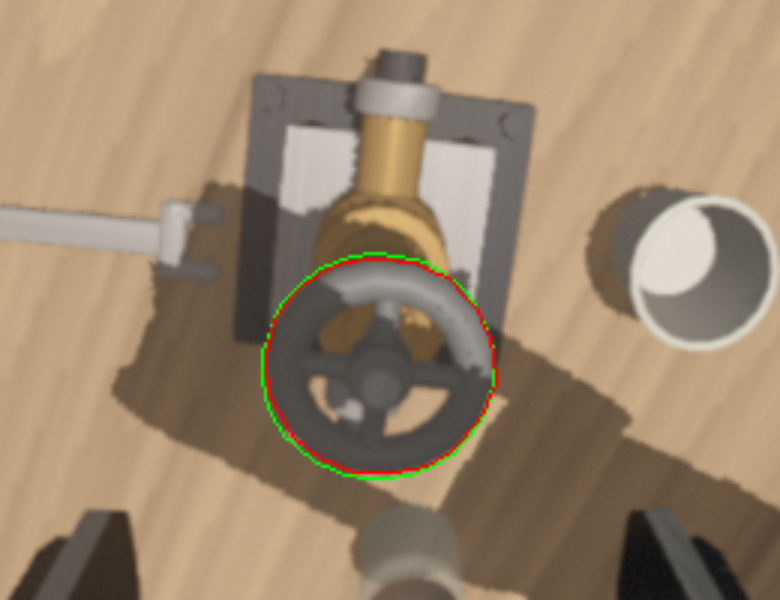

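The fit is good: the hub is at about (257,203) and offset 1 mm or less. Descending.

>>> {"fn": "drive_tool", "kwargs": {"moves": [[0,[-0.1,0,3],0],[0,[-0.1,0,5],0],[0,[-0.1,0,6.3],0],[0,[-0.1,0,6.3],0],[0,[-0.1,0,6.3],0]], "grip_force": 25}}

```text
clock: 6.78
eef_pos: [580.9, -40.5, 167.9]
tcp_rot: [-3.14, -0.001, -1.155]
contact_force: [-0.1, 0.7, -0.1]
opening: 0.999
```

```bash
python3 look.py 4; python3 fit.py 3
```

```text
6.775 [-0.072  0.31   1.752 -0.     1.078  2.653] [580.9 -40.5 167.9] [-3.140e+00 -1.000e-03 -1.155e+00]
stand 0.93 [259.1 164.2] [576.9 -41.7  -0. ]
wheel_center 0.93 [255.7 239. ] [580.7 -40.6 193. ]
valve_neck 0.57 [256.9 191.4] [578.7 -38.5  96. ]
bonnet_top 0.79 [255.1 213.5] [582.5 -43.7 162. ]
jar 0.57 [266.9 281.7] [496.2 111.1   0. ]
mixcup 0.86 [368.6 172.9] [444.3 -89.8   0. ]
0.61 6412
mask bbox 206 191 102 93
[579.47 -40.32] 0.045510030558899545 rel [-0.06  0.08 -0.  ]
```

View pics/w4.png

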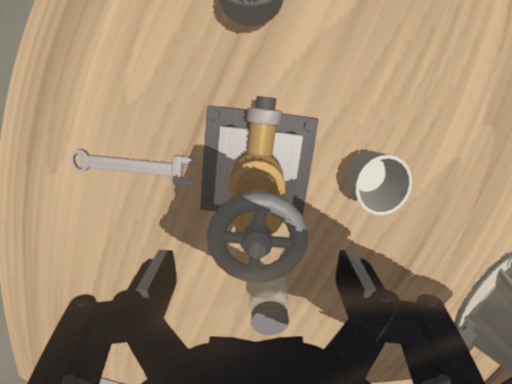

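```bash
python3 -c "
from h import *
for c in ['scene','side']:
    f=r.grab_frame(c); i=f['color'][90:250,190:320,::-1]; cv2.imwrite(f'pics/{c}4.png',cv2.resize(i,None,fx=3.5,fy=3.5))
a=[cv2.imread(f'pics/{c}4.png') for c in ['scene','side']]; cv2.imwrite('pics/b4.png',cv2.resize(np.hstack(a),(790,486)))"
```

```text
(no output)
```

View pics/b4.png

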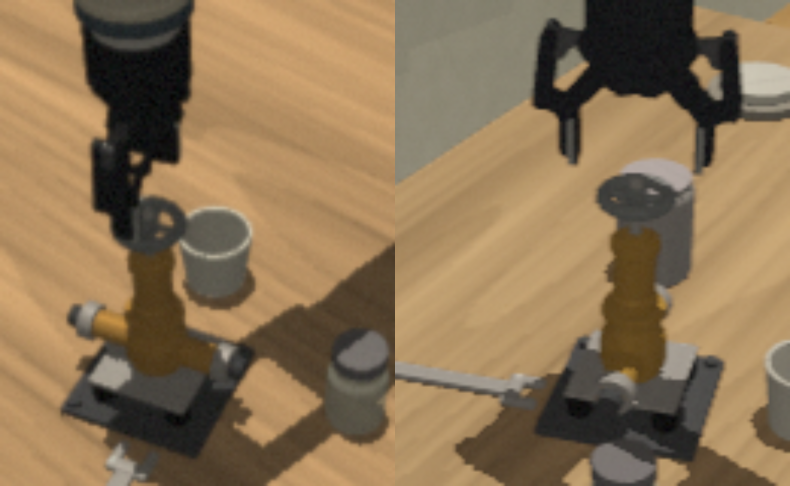

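```bash
cat >> h.py <<'E'
def pw(f,P):
    W=np.linalg.inv(f['pose']); p=W[:3,:3]@np.array(P,float)+W[:3,3]
    return np.array([f['cx']+f['fx']*p[0]/-p[2], f['cy']+f['fy']*p[1]/p[2]]).round(1)
def pt(f,P):
    W=np.linalg.inv(f['hand_eye']); p=W[:3,:3]@np.array(P,float)+W[:3,3]; x,y,z=p[0],-p[1],-p[2]
    rr=np.hypot(x,y); th=np.arctan2(rr,z); return np.array([f['cx']+f['fx']*th*x/rr,f['cy']+f['fy']*th*y/rr]).round(1)
E
python3 - <<'E'
from h import *
print(r.sense()['eef_pos'])
w=r.grab_frame('wrist')
for P in [(0,0,0),(0,42,-13),(0,-42,-13),(0,42,-32),(0,-42,-32),(0,0,-25)]: print(P,pt(w,P))
for c in ['scene','side']:
    f=r.grab_frame(c); print(c,[ (z,pw(f,(580.5,-41,z))) for z in (0,96,162,168,193,207)])
    R=Ro.from_euler('xyz',r.sense()['tcp_rot']).as_matrix(); 
    for y in (-42,42): print(pw(f,r.sense()['eef_pos']+R@np.array([0,y,-13])))
    for n in ('stand','valve_neck','bonnet_top','wheel_center'): print(n,r.spot_point(n,c)[:1])
    cv2.imwrite(f'pics/{c}5.png',f['color'][:,:,::-1])
E
```

```text
[580.33809629 -40.47352523 167.14410931]
(0, 0, 0) [255.4 221.6]
(0, 42, -13) [320.3 229.6]
(0, -42, -13) [190.5 229.5]
(0, 42, -32) [326.5 243.6]
(0, -42, -32) [184.3 243.6]
(0, 0, -25) [255.4 238.9]
scene [(0, array([241.9, 216.5])), (96, array([240.2, 192. ])), (162, array([238.9, 173.4])), (168, array([238.7, 171.6])), (193, array([238.2, 164.1])), (207, array([237.9, 159.8]))]
[232.7 180. ]
[244.3 156.8]
stand [{'at': [239.4, 215.2], 'score': 0.95}]
valve_neck [{'at': [237.8, 193.3], 'score': 0.88}]
bonnet_top [{'at': [237.9, 172.3], 'score': 0.64}]
wheel_center [{'at': [239.3, 162.5], 'score': 0.79}]
side [(0, array([267.1, 222. ])), (96, array([267.7, 190.4])), (162, array([268.1, 166.7])), (168, array([268.2, 164.4])), (193, array([268.3, 155. ])), (207, array([268.4, 149.5]))]
[250.  158.6]
[286.6 161.5]
stand [{'at': [268.1, 217.5], 'score': 0.64}]
valve_neck [{'at': [269.9, 191.2], 'score': 0.76}]
bonnet_top [{'at': [266.7, 164.1], 'score': 0.67}]
wheel_center [{'at': [269.4, 149.9], 'score': 0.72}]
```

View pics/side5.png

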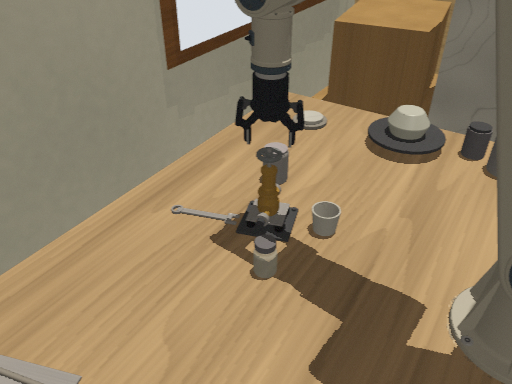

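Run:
```python
from h import *
w=r.grab_frame('wrist')
for z in (-13,-30,-45,-60):
  for x in (-11,11): print(z,x,pt(w,(x,-42.5,z)),pt(w,(x,-57,z)))
im=cv2.imread('pics/scene5.png')[60:260,130:380]; cv2.imwrite('pics/scene5z.png',cv2.resize(im,None,fx=3,fy=3,interpolation=cv2.INTER_CUBIC))
im=w['color'][180:384,60:450,::-1]; cv2.imwrite('pics/w5z.png',cv2.resize(im,None,fx=2,fy=2,interpolation=cv2.INTER_CUBIC))
```

```text
-13 -11 [191.3 244.3] [170.5 243.7]
-13 11 [188.3 213.9] [166.6 213.6]
-30 -11 [186.  257.6] [163.7 256.7]
-30 11 [182.3 225.3] [158.9 224.8]
-45 -11 [180.7 271.1] [156.9 269.9]
-45 11 [176.2 237.2] [151.1 236.4]
-60 -11 [174.7 286.7] [149.3 285. ]
-60 11 [169.1 251.1] [142.1 249.9]
```

View pics/scene5z.png

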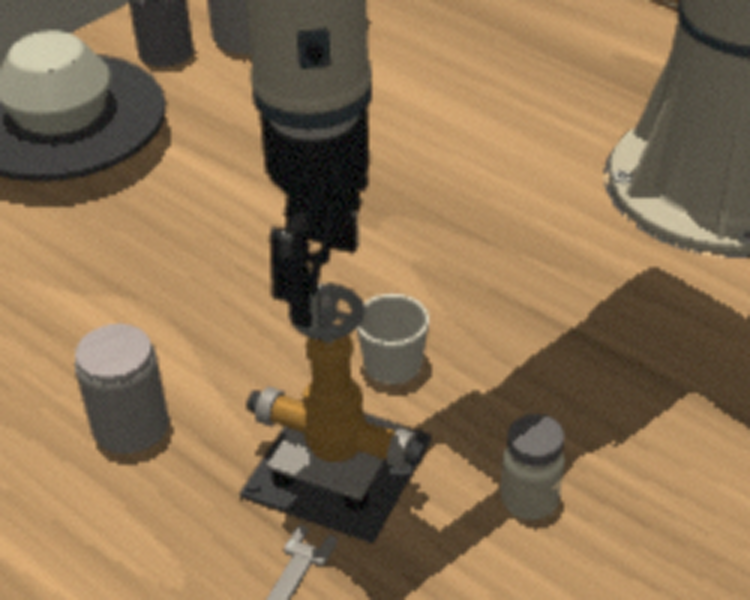

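View pics/w5z.png

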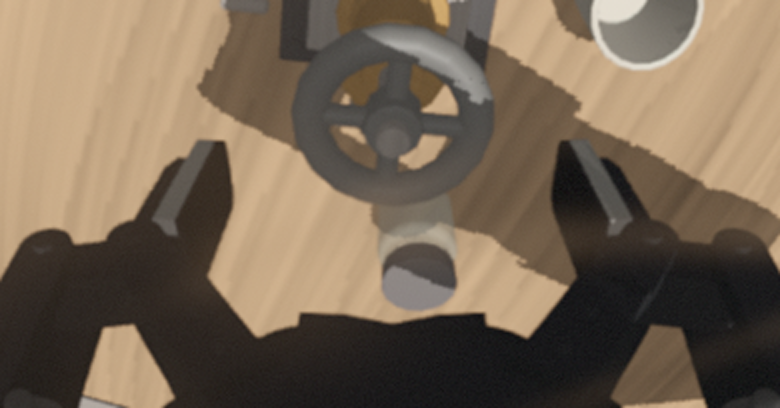

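The scene and side views both put the open fingertips about 40 mm above where the stated TCP says, and the wrist view agrees. Before gripping, I'll back off upward and shut the fingers in free air to see where the tips really are.

>>> {"fn": "drive_tool", "kwargs": {"moves": [[0,[0,0,-3],0],[0,[0,0,-6],0],[0,[0,0,-8],0],[1,[0,0,-8],0],[1,[0,0,-8],0],[1,[0,0,-8],0],[1,[0,0,-8],0],[1,[0,0,-8],0],[1,[0,0,-8],0],[1,[0,0,-8],0],[1,[0,0,-8],0],[1,[0,0,-8],0]]}}

```text
clock: 9.43
eef_pos: [580.3, -40.5, 247.1]
tcp_rot: [-3.141, -0.001, -1.155]
contact_force: [0.3, -0.2, 0.2]
opening: 0.0
```

Run:
```python
from h import *
s=r.sense(); print(s['eef_pos'],s['opening'],s['tcp_rot'])
w=r.grab_frame('wrist'); print(pt(w,(0,0,0)),pt(w,(0,0,-20)),pt(w,(0,0,-40)))
o=[cv2.resize(w['color'][130:384,100:412,::-1],(390,318))]
for c in ['scene','side']:
    f=r.grab_frame(c); e=s['eef_pos']; print(c,pw(f,e),pw(f,e+[0,0,20]),pw(f,e+[0,0,40]))
    im=f['color'][:,:,::-1].copy(); p=pw(f,e); cv2.circle(im,(int(p[0]),int(p[1])),1,(0,0,255),-1)
    o.append(cv2.resize(im[80:200,190:320],(390,360)))
cv2.imwrite('pics/shut.png',np.hstack(o[1:])); cv2.imwrite('pics/shutw.png',o[0])
```

```text
[580.28599377 -40.48085602 247.10920416] 0.0003271661360050556 [-3.14129100e+00 -5.04282376e-04 -1.15457600e+00]
[255.4 221.6] [255.4 235.1] [255.3 251.5]
scene [237.2 146.9] [236.7 140.2] [236.2 133.3]
side [268.7 133.6] [268.9 125.3] [269.  116.8]
```

View pics/shut.png

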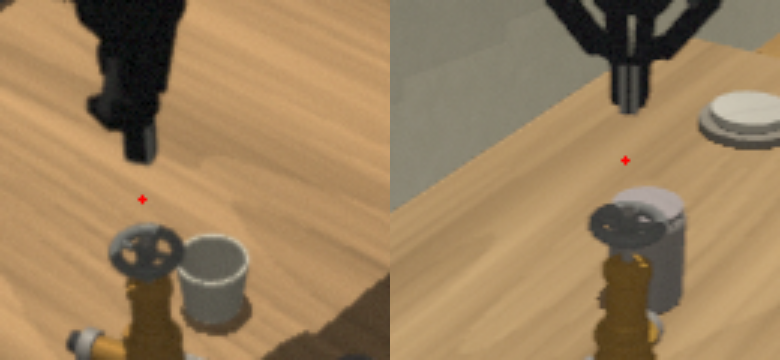

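View pics/shutw.png

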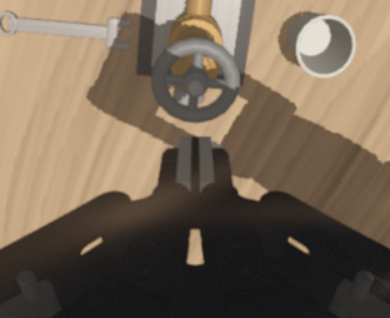

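Shut tips appear at (237,134) in scene and (269,117) in side. The reported TCP projects to (237,147) and (269,134), so the real tips sit about 38 mm behind the reported TCP. I'll use that offset and grip at a reported z of about 128, checking visually on the way. Even if the reading were right, the gripper body would clear the hub there.

>>> {"fn": "drive_tool", "kwargs": {"moves": [[0,[0,0,0],0],[0,[0,0,0],0],[0,[0,0,0],0],[0,[0,0,1],0],[0,[0,0,2],0],[0,[0,0,4],0],[0,[0,0,6],0],[0,[0,0,8],0],[0,[0,0,9.5],0],[0,[0,0,10],0],[0,[0,0,10],0]]}}

```text
clock: 10.95
eef_pos: [580.3, -40.5, 147.0]
tcp_rot: [-3.142, -0.0, -1.155]
contact_force: [0.4, 0.6, 0.2]
opening: 0.997
```

```bash
cat > view.py <<'E'
from h import *
import sys
s=r.sense(); print(s['clock'],s['eef_pos'].round(1),s['opening'].round(3),s['contact_force'].round(2),s['wrist_torque'].round(3))
w=r.grab_frame('wrist'); 
o=[cv2.resize(w['color'][130:384,100:412,::-1],(312,254))]
for c in ['scene','side']:
    f=r.grab_frame(c); im=f['color'][:,:,::-1]
    o.append(cv2.resize(im[80:200,190:320],(390,360)))
cv2.imwrite(f'pics/{sys.argv[1]}.png',np.hstack(o[1:])); cv2.imwrite(f'pics/{sys.argv[1]}w.png',cv2.resize(o[0],None,fx=2,fy=2))
E
python3 view.py v1
```

```text
Traceback (most recent call last):
  File "view.py", line 3, in <module>
    s=r.sense(); print(s['clock'],s['eef_pos'].round(1),s['opening'].round(3),s['contact_force'].round(2),s['wrist_torque'].round(3))
                                                        ^^^^^^^^^^^^^^^^^^
AttributeError: 'float' object has no attribute 'round'
```

```bash
sed -i "s/s\['opening'\].round(3)/round(s['opening'],3)/" view.py; python3 view.py v1; python3 fit.py 4
```

```text
10.95 [580.3 -40.5 147. ] 0.997 [0.38 0.58 0.18] [-0.009  0.015  0.089]
0.89 7444
mask bbox 201 204 113 99
[579.51 -39.73] 0.061103409637775365 rel [-0.13  0.09 -0.  ]
```

View pics/v1.png

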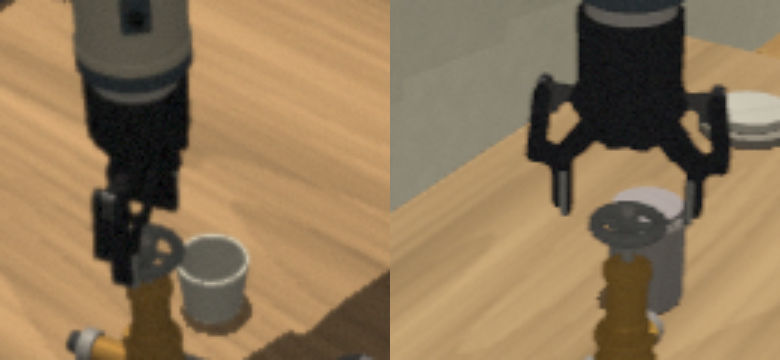

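View pics/v1w.png

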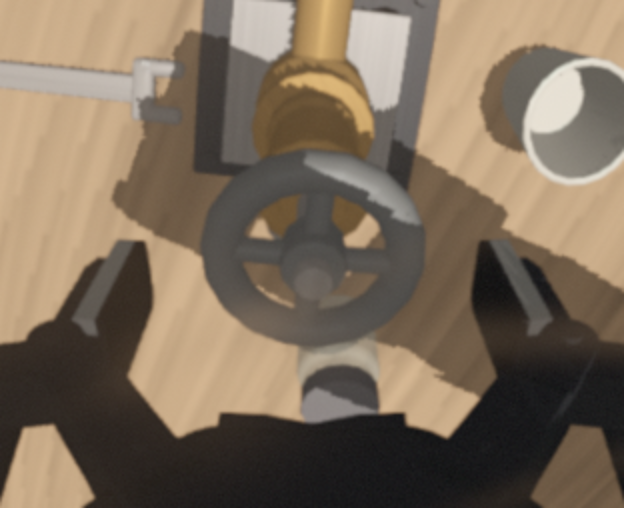

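>>> {"fn": "drive_tool", "kwargs": {"moves": [[0,[-0.05,0.05,1],0],[0,[-0.1,0.05,1.9],0],[0,[-0.1,0.05,1.9],0],[0,[-0.1,0.05,1.9],0]]}}

```text
clock: 11.7
eef_pos: [579.9, -39.8, 128.6]
tcp_rot: [-3.141, -0.001, -1.155]
contact_force: [-0.1, -0.7, 0.4]
opening: 1.001
```

```bash
python3 view.py v2; python3 fit.py 5
```

```text
11.7 [579.9 -39.8 128.6] 1.001 [-0.08 -0.66  0.37] [-0.037  0.013  0.017]
0.55 9169
mask bbox 194 216 126 109
[579.46 -39.77] 0.05436173915095174 rel [-0.04  0.06 -0.  ]
```

View pics/v2.png

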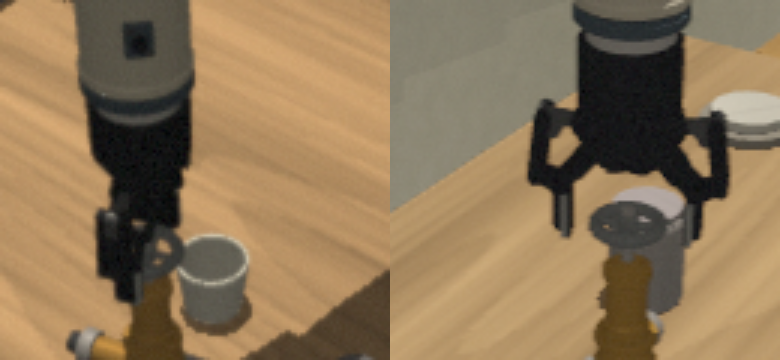

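View pics/v2w.png

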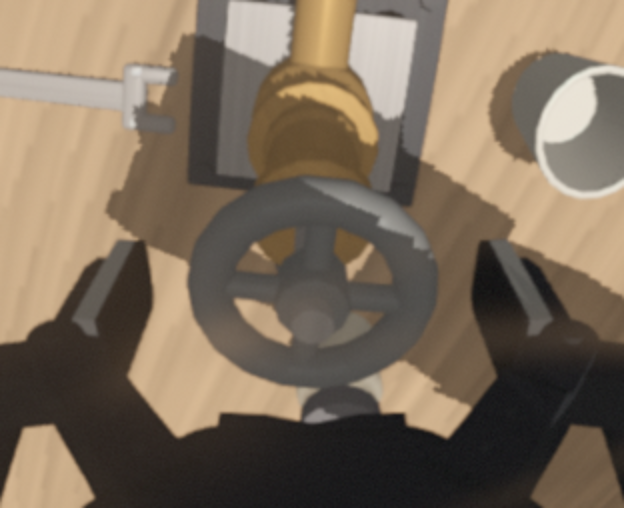

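Fingers straddle the rim, and in the wrist view the wheel is centred between the pads (312 vs 313). Closing gently.

>>> {"fn": "drive_tool", "kwargs": {"moves": [[0.2,[0,0,0],0],[0.2,[0,0,0],0],[0.4,[0,0,0],0],[0.4,[0,0,0],0],[0.4,[0,0,0],0],[0.4,[0,0,0],0]], "grip_force": 30}}

```text
clock: 12.7
eef_pos: [580.1, -39.9, 129.0]
tcp_rot: [-3.14, -0.001, -1.155]
contact_force: [-0.9, 0.3, 2.0]
opening: 0.69
```

```bash
python3 view.py v3; python3 fit.py 6
```

```text
12.7 [580.1 -39.9 129. ] 0.69 [-0.95  0.29  1.96] [-0.074  0.195  0.035]
0.56 9179
mask bbox 194 216 126 107
[579.57 -39.97] 0.0629887596415911 rel [-0.01  0.06 -0.  ]
```

View pics/v3.png

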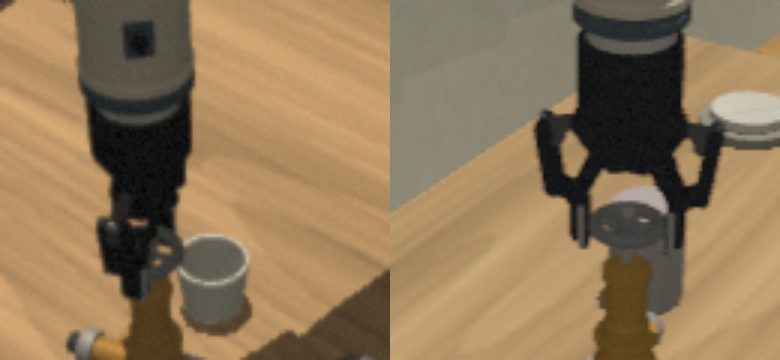

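View pics/v3w.png

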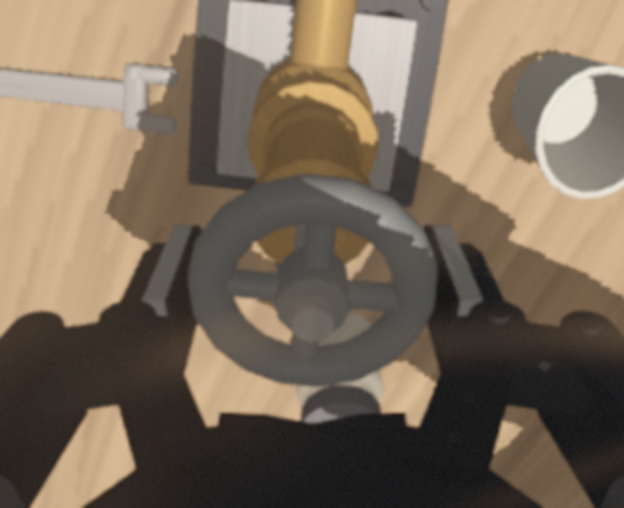

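Gripped (opening 0.69, about 59–61 mm) with about 1 N of side force. First turn: 24° with a rise of 1.6 mm.

>>> {"fn": "drive_tool", "kwargs": {"moves": [[0.4,[0,0,-0.03],-4],[0.4,[0,0,-0.05],-8],[0.4,[0,0,-0.08],-12],[0.4,[0,0,-0.11],-16],[0.4,[0,0,-0.13],-20],[0.4,[0,0,-0.16],-24],[0.4,[0,0,-0.16],-24]]}}

```text
clock: 13.82
eef_pos: [579.9, -40.0, 130.5]
tcp_rot: [-3.141, -0.002, -0.736]
contact_force: [-0.5, -1.0, 1.8]
opening: 0.691
```

```bash
cat > s.py <<'E'
from h import *
s=r.sense(); R=Ro.from_euler('xyz',s['tcp_rot']).as_matrix()
print(s['clock'],s['eef_pos'].round(2),'yaw',np.degrees(s['tcp_rot'][2]).round(2),'turned',((np.degrees(s['tcp_rot'][2])+66.17)%360).round(2),'q6',s['qpos'][5].round(3),'open',round(s['opening'],3),'F',s['contact_force'].round(2),'T',s['wrist_torque'].round(3),'Ftool',(R.T@s['contact_force']).round(2))
E
python3 s.py; python3 view.py v4
```

```text
13.825 [579.88 -39.98 130.52] yaw -42.2 turned 23.97 q6 2.236 open 0.691 F [-0.49 -1.04  1.83] T [-0.176  0.249 -0.187] Ftool [ 0.34  1.1  -1.83]
13.825 [579.9 -40.  130.5] 0.691 [-0.49 -1.04  1.83] [-0.176  0.249 -0.187]
```

View pics/v4w.png

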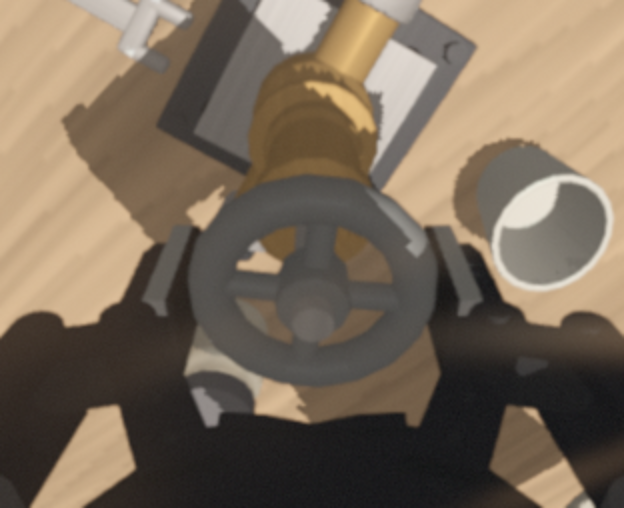

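The spokes stay fixed in the tool view, so the wheel turns with the hand. Torque is about -0.19 N m, matching the stated friction. Continuing.

>>> {"fn": "drive_tool", "kwargs": {"moves": [[0.4,[0,0,-0.03],-4],[0.4,[0,0,-0.06],-9],[0.4,[0,0,-0.09],-14],[0.4,[0,0,-0.13],-19],[0.4,[0,0,-0.16],-24],[0.4,[0,0,-0.19],-29],[0.4,[0,0,-0.23],-34],[0.4,[0,0,-0.26],-39],[0.4,[0,0,-0.29],-44],[0.4,[0,0,-0.32],-48],[0.4,[0,0,-0.32],-48]]}}

```text
clock: 15.35
eef_pos: [579.7, -40.3, 133.7]
tcp_rot: [3.14, -0.001, 0.099]
contact_force: [-0.5, -3.5, 2.0]
opening: 0.685
```

```bash
python3 s.py
```

```text
15.35 [579.74 -40.3  133.7 ] yaw 5.69 turned 71.86 q6 1.401 open 0.685 F [-0.48 -3.48  2.03] T [-0.577  0.272 -0.206] Ftool [-0.82  3.42 -2.02]
```

>>> {"fn": "drive_tool", "kwargs": {"moves": [[0.4,[-0.02,0.06,-0.03],-4],[0.4,[-0.02,0.06,-0.06],-9],[0.4,[-0.02,0.06,-0.09],-14],[0.4,[-0.02,0.06,-0.13],-19],[0.4,[-0.02,0.06,-0.16],-24],[0.4,[-0.02,0.06,-0.19],-29],[0.4,[-0.02,0.06,-0.23],-34],[0.4,[-0.02,0.06,-0.26],-39],[0.4,[-0.02,0.06,-0.29],-44],[0.4,[-0.02,0.06,-0.32],-48],[0.4,[-0.02,0.06,-0.34],-51],[0.4,[-0.02,0.06,-0.34],-51]]}}

```text
clock: 16.85
eef_pos: [579.9, -41.2, 137.2]
tcp_rot: [3.139, 0.0, 0.987]
contact_force: [-0.6, -3.5, 1.1]
opening: 0.69
```

```bash
python3 s.py
```

```text
16.85 [579.88 -41.23 137.17] yaw 56.56 turned 122.73 q6 0.512 open 0.69 F [-0.61 -3.5   1.1 ] T [-0.525  0.127 -0.179] Ftool [-3.25  1.42 -1.09]
```

>>> {"fn": "drive_tool", "kwargs": {"moves": [[0.4,[-0.06,0.04,-0.02],-3],[0.4,[-0.06,0.04,-0.04],-6],[0.4,[-0.06,0.04,-0.07],-10],[0.4,[-0.06,0.04,-0.07],-10]]}}

```text
clock: 17.35
eef_pos: [580.0, -41.9, 137.9]
tcp_rot: [3.139, 0.0, 1.159]
contact_force: [-1.1, -3.0, 1.7]
opening: 0.688
```

```bash
python3 s.py
```

```text
17.35 [580.01 -41.88 137.88] yaw 66.42 turned 132.59 q6 0.338 open 0.688 F [-1.06 -2.99  1.71] T [-0.309  0.147 -0.189] Ftool [-3.17  0.23 -1.71]
```

>>> {"fn": "drive_tool", "kwargs": {"moves": [[0.4,[0,0,-0.01],-2],[0.4,[0,0,-0.03],-4],[0.4,[0,0,-0.03],-4]]}}

```text
clock: 17.73
eef_pos: [580.1, -41.9, 138.2]
tcp_rot: [3.139, 0.001, 1.229]
contact_force: [-0.4, -2.0, 0.9]
opening: 0.693
```

```bash
python3 s.py
```

```text
17.725 [580.06 -41.9  138.17] yaw 70.43 turned 136.6 q6 0.268 open 0.693 F [-0.43 -2.05  0.95] T [-0.37   0.133 -0.21 ] Ftool [-2.07  0.28 -0.95]
```

>>> {"fn": "drive_tool", "kwargs": {"moves": [[0.4,[0,0,-0.01],-2],[0.4,[0,0,-0.03],-4],[0.4,[0,0,-0.03],-4]]}}

```text
clock: 18.1
eef_pos: [580.1, -41.9, 138.5]
tcp_rot: [3.139, 0.001, 1.3]
contact_force: [-0.0, -2.6, 0.5]
opening: 0.689
```

```bash
python3 s.py
```

```text
18.1 [580.09 -41.89 138.5 ] yaw 74.47 turned 140.64 q6 0.198 open 0.689 F [-0.04 -2.62  0.55] T [-0.359  0.069 -0.205] Ftool [-2.53  0.66 -0.55]
```

>>> {"fn": "drive_tool", "kwargs": {"moves": [[0.4,[0,0,-0.01],-2],[0.4,[0,0,-0.03],-4],[0.4,[0,0,-0.03],-4]]}}

```text
clock: 18.48
eef_pos: [580.1, -41.9, 138.8]
tcp_rot: [3.139, 0.001, 1.37]
contact_force: [0.4, -3.7, 0.5]
opening: 0.693
```

```bash
python3 s.py
```

```text
18.475 [580.12 -41.93 138.8 ] yaw 78.51 turned 144.68 q6 0.127 open 0.693 F [ 0.37 -3.74  0.54] T [-0.375  0.091 -0.182] Ftool [-3.59  1.11 -0.53]
```

>>> {"fn": "drive_tool", "kwargs": {"moves": [[0.4,[0,0,-0.01],-2],[0.4,[0,0,-0.03],-4],[0.4,[0,0,-0.03],-4]]}}

```text
clock: 18.85
eef_pos: [580.1, -41.9, 139.1]
tcp_rot: [3.139, 0.001, 1.441]
contact_force: [0.8, -2.7, 0.2]
opening: 0.691
```

```bash
python3 s.py
```

```text
18.85 [580.14 -41.95 139.13] yaw 82.55 turned 148.72 q6 0.057 open 0.691 F [ 0.77 -2.75  0.16] T [-0.403  0.076 -0.175] Ftool [-2.63  1.12 -0.15]
```

>>> {"fn": "drive_tool", "kwargs": {"moves": [[0.4,[-0.05,0,-0.01],-2],[0.4,[-0.05,0,-0.03],-4],[0.4,[-0.05,0,-0.03],-4]]}}

```text
clock: 19.23
eef_pos: [580.2, -42.3, 139.5]
tcp_rot: [3.139, 0.001, 1.511]
contact_force: [1.9, -0.9, -0.2]
opening: 0.688
```

```bash
python3 s.py
```

```text
19.225 [580.16 -42.34 139.45] yaw 86.6 turned 152.77 q6 -0.015 open 0.688 F [ 1.95 -0.92 -0.22] T [-0.21  -0.021 -0.161] Ftool [-0.8   2.    0.22]
```

>>> {"fn": "drive_tool", "kwargs": {"moves": [[0.4,[0,0,-0.01],-2],[0.4,[0,0,-0.02],-4],[0.4,[0,0,-0.02],-4]]}}

```text
clock: 19.6
eef_pos: [580.2, -42.4, 139.7]
tcp_rot: [3.139, 0.001, 1.582]
contact_force: [1.2, -1.8, 0.0]
opening: 0.688
```

```bash
python3 s.py
```

```text
19.6 [580.22 -42.35 139.69] yaw 90.64 turned 156.81 q6 -0.085 open 0.688 F [ 1.23 -1.78  0.04] T [-0.303 -0.035 -0.204] Ftool [-1.8   1.21 -0.03]
```

>>> {"fn": "drive_tool", "kwargs": {"moves": [[0.4,[0,0,-0.01],-2],[0.4,[0,0,-0.03],-4],[0.4,[0,0,-0.03],-4]]}}

```text
clock: 19.98
eef_pos: [580.3, -42.3, 140.0]
tcp_rot: [3.139, 0.002, 1.653]
contact_force: [1.2, -1.5, 0.7]
opening: 0.691
```

```bash
python3 s.py
```

```text
19.975 [580.27 -42.35 140.03] yaw 94.68 turned 160.85 q6 -0.156 open 0.691 F [ 1.19 -1.54  0.68] T [-0.258 -0.093 -0.21 ] Ftool [-1.63  1.06 -0.67]
```

>>> {"fn": "drive_tool", "kwargs": {"moves": [[0.4,[0,0,-0.01],-2],[0.4,[0,0,-0.03],-4],[0.4,[0,0,-0.03],-4]]}}

```text
clock: 20.35
eef_pos: [580.3, -42.4, 140.3]
tcp_rot: [3.139, 0.002, 1.723]
contact_force: [2.7, -2.0, -0.1]
opening: 0.692
```

```bash
python3 s.py
```

```text
20.35 [580.32 -42.36 140.32] yaw 98.72 turned 164.89 q6 -0.226 open 0.692 F [ 2.67 -2.   -0.1 ] T [-0.257 -0.103 -0.167] Ftool [-2.38  2.33  0.11]
```

>>> {"fn": "drive_tool", "kwargs": {"moves": [[0.4,[-0.03,0.04,-0.01],-2],[0.4,[-0.03,0.04,-0.02],-4],[0.4,[-0.03,0.04,-0.02],-4]]}}

```text
clock: 20.72
eef_pos: [580.6, -42.5, 140.5]
tcp_rot: [3.139, 0.002, 1.794]
contact_force: [1.0, -0.9, 0.6]
opening: 0.695
```

```bash
python3 s.py
```

```text
20.725 [580.65 -42.55 140.5 ] yaw 102.77 turned 168.94 q6 -0.297 open 0.695 F [ 1.02 -0.94  0.61] T [-0.169  0.058 -0.265] Ftool [-1.14  0.79 -0.61]
```

>>> {"fn": "drive_tool", "kwargs": {"moves": [[0.4,[0,0,-0.01],-2],[0.4,[0,0,-0.01],-2]]}}

```text
clock: 20.98
eef_pos: [580.7, -42.5, 140.6]
tcp_rot: [3.139, 0.002, 1.829]
contact_force: [0.3, -1.1, 1.5]
opening: 0.692
```

```bash
python3 s.py
```

```text
20.975 [580.67 -42.51 140.63] yaw 104.81 turned 170.98 q6 -0.333 open 0.692 F [ 0.29 -1.11  1.54] T [-0.177 -0.01  -0.234] Ftool [-1.15 -0.   -1.54]
```

Not the stop yet; that reading was within noise. Continuing.

>>> {"fn": "drive_tool", "kwargs": {"moves": [[0.4,[0,0,-0.02],-2],[0.4,[0,0,-0.03],-4],[0.4,[0,0,-0.03],-4]]}}

```text
clock: 21.35
eef_pos: [580.7, -42.5, 140.9]
tcp_rot: [3.139, 0.002, 1.9]
contact_force: [0.8, -1.7, -0.1]
opening: 0.687
```

```bash
python3 s.py
```

```text
21.35 [580.71 -42.52 140.95] yaw 108.86 turned 175.03 q6 -0.403 open 0.687 F [ 0.76 -1.73 -0.14] T [-0.167 -0.028 -0.178] Ftool [-1.88  0.16  0.14]
```

>>> {"fn": "drive_tool", "kwargs": {"moves": [[0.4,[0,0,-0.01],-2],[0.4,[0,0,-0.02],-4],[0.4,[0,0,-0.02],-4]]}}

```text
clock: 21.72
eef_pos: [580.7, -42.5, 141.1]
tcp_rot: [3.14, 0.002, 1.97]
contact_force: [1.5, -0.6, -0.7]
opening: 0.689
```

```bash
python3 s.py
```

```text
21.725 [580.72 -42.5  141.11] yaw 112.9 turned 179.07 q6 -0.474 open 0.689 F [ 1.51 -0.62 -0.68] T [-0.207 -0.083 -0.297] Ftool [-1.16  1.15  0.68]
```

```bash
cat >> s.py <<'E'
t=[s['wrist_torque'][2]]
for _ in range(3): r.grab_frame('wrist'); t.append(r.sense()['wrist_torque'][2])
print('Tz',np.round(t,3),'mean',np.mean(t).round(3))
E
python3 s.py
```

```text
21.725 [580.72 -42.5  141.11] yaw 112.9 turned 179.07 q6 -0.474 open 0.689 F [ 1.51 -0.62 -0.68] T [-0.207 -0.083 -0.297] Ftool [-1.16  1.15  0.68]
Tz [-0.297 -0.344 -0.267 -0.27 ] mean -0.294
```

>>> {"fn": "drive_tool", "kwargs": {"moves": [[0.4,[0,0,-0.01],-2],[0.4,[0,0,-0.01],-2]]}}

```text
clock: 22.12
eef_pos: [580.7, -42.5, 141.2]
tcp_rot: [3.14, 0.002, 2.005]
contact_force: [1.6, -0.8, 0.4]
opening: 0.689
```

```bash
python3 s.py
```

```text
22.125 [580.7  -42.49 141.19] yaw 114.89 turned 181.06 q6 -0.509 open 0.689 F [ 1.62 -0.76  0.45] T [-0.156 -0.1   -0.267] Ftool [-1.37  1.15 -0.44]
Tz [-0.267 -0.277 -0.273 -0.298] mean -0.279
```

```bash
python3 view.py v5
```

```text
22.275 [580.7 -42.5 141.2] 0.692 [ 0.58 -0.75 -0.52] [-0.22  -0.157 -0.298]
```

View pics/v5w.png

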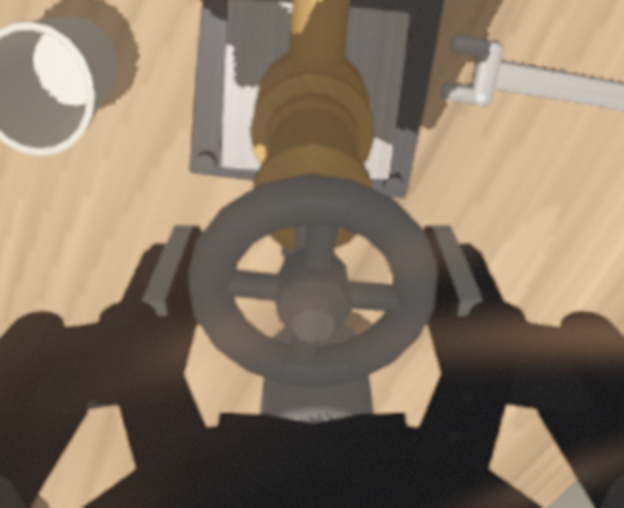

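No slip: the spokes look unchanged in the hand view. Continuing in small steps.

>>> {"fn": "drive_tool", "kwargs": {"moves": [[0.4,[0,0,-0.01],-2],[0.4,[0,0,-0.02],-3],[0.4,[0,0,-0.02],-3]]}}

```text
clock: 22.8
eef_pos: [580.7, -42.5, 141.4]
tcp_rot: [3.14, 0.002, 2.057]
contact_force: [1.7, -0.9, -1.0]
opening: 0.691
```

```bash
python3 s.py
```

```text
22.8 [580.69 -42.5  141.36] yaw 117.86 turned 184.03 q6 -0.56 open 0.691 F [ 1.71 -0.88 -0.97] T [-0.213 -0.159 -0.421] Ftool [-1.58  1.09  0.98]
Tz [-0.421 -0.353 -0.33  -0.286] mean -0.348
```

```bash
cp pics/v4w.png pics/a.png; python3 view.py v6
python3 - <<'E'
import cv2,numpy as np
# rotation of spokes between views: compare wheel region
a,b,c=[cv2.imread(f'pics/{n}w.png',0)[170:390,180:445].astype(np.float32) for n in('v4','v5','v6')]
for p,q in((a,b),(b,c)): print(cv2.phaseCorrelate(p[60:150,50:210].copy(),q[60:150,50:210].copy()))
cv2.imwrite('pics/cmp.png',np.hstack([a,b,c]))
E
python3 s.py
```

```text
22.95 [580.7 -42.5 141.4] 0.689 [ 1.88 -0.42 -0.96] [-0.232 -0.115 -0.286]
((-0.1710006658613139, 0.19158581880591186), 0.44598454078038535)
((-0.012508531299744163, -0.07335174426098234), 0.8362646410200331)
23.1 [580.72 -42.5  141.4 ] yaw 117.83 turned 184.0 q6 -0.56 open 0.687 F [ 1.45 -1.06 -1.8 ] T [-0.142 -0.171 -0.397] Ftool [-1.61  0.79  1.8 ]
Tz [-0.397 -0.357 -0.377 -0.381] mean -0.378[ WARN:0@0.084] global loadsave.cpp:1063 imwrite_ Unsupported depth image for selected encoder is fallbacked to CV_8U.
```

View pics/cmp.png

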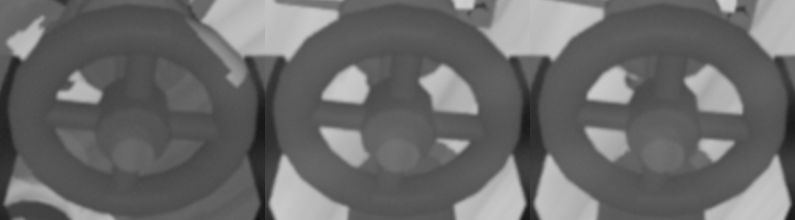

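>>> {"fn": "drive_tool", "kwargs": {"moves": [[0.4,[0,0,-0.01],-1],[0.4,[0,0,-0.01],-2],[0.4,[0,0,-0.01],-2]]}}

```text
clock: 23.62
eef_pos: [580.7, -42.5, 141.5]
tcp_rot: [3.14, 0.003, 2.092]
contact_force: [1.7, -1.1, -2.0]
opening: 0.69
```

```bash
python3 s.py
```

```text
23.625 [580.71 -42.51 141.51] yaw 119.85 turned 186.02 q6 -0.595 open 0.69 F [ 1.73 -1.08 -2.02] T [-0.199 -0.203 -0.328] Ftool [-1.8   0.96  2.03]
Tz [-0.328 -0.345 -0.368 -0.425] mean -0.367
```

>>> {"fn": "drive_tool", "kwargs": {"moves": [[0.4,[0,0,0],-1],[0.4,[0,0,0],-2],[0.4,[0,0,0],-2]]}}

```text
clock: 24.15
eef_pos: [580.7, -42.5, 141.5]
tcp_rot: [3.14, 0.003, 2.127]
contact_force: [2.2, -0.6, -1.1]
opening: 0.688
```

```bash
python3 s.py
```

```text
24.15 [580.72 -42.49 141.5 ] yaw 121.85 turned 188.02 q6 -0.63 open 0.688 F [ 2.15 -0.56 -1.11] T [-0.177 -0.178 -0.464] Ftool [-1.61  1.53  1.11]
Tz [-0.464 -0.364 -0.413 -0.393] mean -0.408
```

>>> {"fn": "drive_tool", "kwargs": {"moves": [[0.4,[-0.01,0.03,-0.01],-1],[0.4,[-0.01,0.03,-0.02],-3],[0.4,[-0.01,0.03,-0.02],-3]]}}

```text
clock: 24.68
eef_pos: [580.9, -42.4, 141.6]
tcp_rot: [3.14, 0.003, 2.179]
contact_force: [1.6, -0.4, -1.6]
opening: 0.69
```

```bash
python3 s.py
```

```text
24.675 [580.94 -42.42 141.64] yaw 124.87 turned 191.04 q6 -0.683 open 0.69 F [ 1.64 -0.43 -1.57] T [-0.182 -0.16  -0.461] Ftool [-1.29  1.1   1.57]
Tz [-0.461 -0.51  -0.499 -0.445] mean -0.479
```

Run:
```python
from h import *
w=r.grab_frame('wrist')['color'][130:384,100:412,::-1]; cv2.imwrite('pics/v7w.png',cv2.resize(w,(624,508)))
P=[cv2.imread(f'pics/{n}w.png')[170:390,180:445] for n in('v3','v5','v7')]
cv2.imwrite('pics/cmp2.png',np.hstack(P))
# spoke angle: match local template of wheel interior under homography approx: rotate about hub in rectified (aspect) coords
def rect(i): return cv2.resize(i,(265,265)).astype(np.float32)
```

```text
(no output)
```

View pics/cmp2.png

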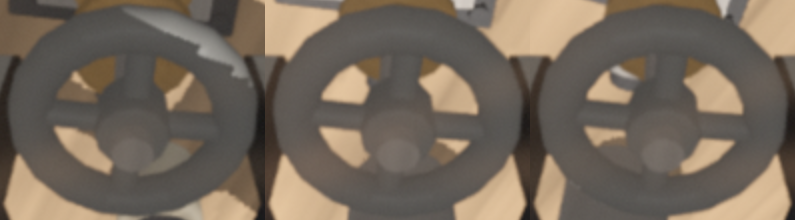

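View pics/v7w.png

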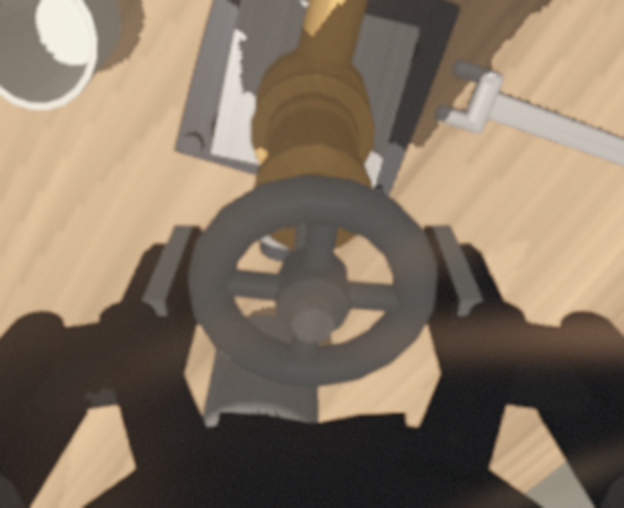

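The wheel still moves rigidly with the hand and the torque climbs only slowly: 0.02 N m/deg, against about 0.1 for a hard stop on the mounts. So this is a tight spot. Continuing with 2° steps.

>>> {"fn": "drive_tool", "kwargs": {"moves": [[0.4,[0,0,0],-1],[0.4,[0,0,-0.01],-2],[0.4,[0,0,-0.01],-2]]}}

```text
clock: 25.25
eef_pos: [581.0, -42.4, 141.8]
tcp_rot: [3.14, 0.003, 2.214]
contact_force: [1.8, -0.9, -2.2]
opening: 0.687
```

```bash
python3 s.py
```

```text
25.25 [580.96 -42.4  141.76] yaw 126.83 turned 193.0 q6 -0.717 open 0.687 F [ 1.84 -0.9  -2.16] T [-0.135 -0.11  -0.484] Ftool [-1.82  0.93  2.17]
Tz [-0.484 -0.554 -0.45  -0.499] mean -0.497
```

Run:
```python
from h import *
w=r.grab_frame('wrist')['color'][:,:,::-1]; cv2.imwrite('pics/full8.png',cv2.resize(w[50:300,130:400],(756,700))[:600])
f=r.grab_frame('scene')['color'][150:260,180:300,::-1]; g=cv2.imread('pics/scene0.png')[150:260,180:300]
cv2.imwrite('pics/sc8.png',cv2.resize(np.hstack([g,f]),None,fx=3.3,fy=3.3,interpolation=cv2.INTER_CUBIC))
```

```text
(no output)
```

View pics/full8.png

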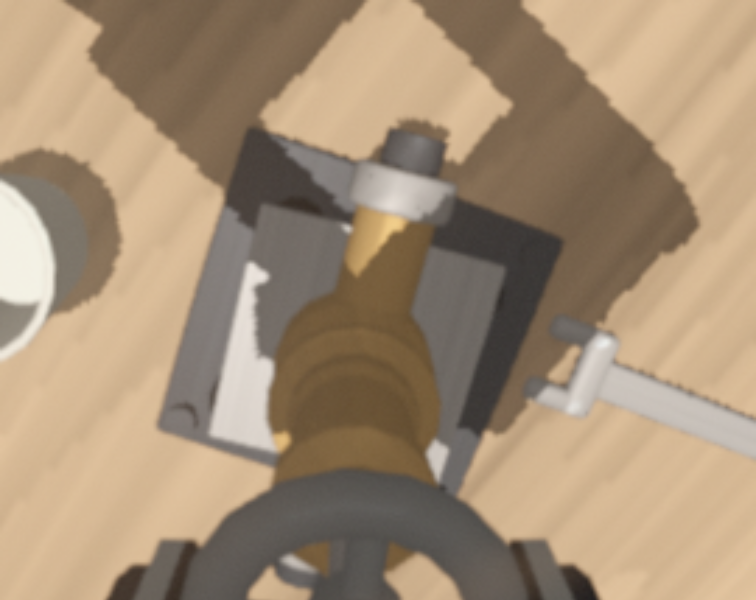

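View pics/sc8.png

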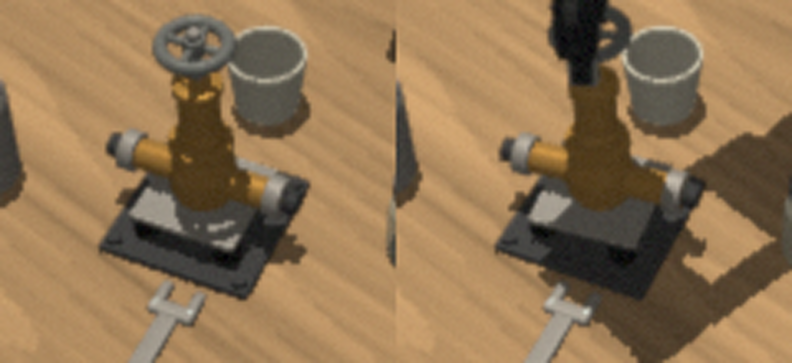

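The scene comparison shows the valve body twisted about 4–5° counter-clockwise (stub ends moved about 2 px). That matches 0.5 N m and is well under the limit. So the wheel really is advancing through a tight stretch.

>>> {"fn": "drive_tool", "kwargs": {"moves": [[0.4,[0,0,0],-1],[0.4,[0,0,0],-2],[0.4,[0,0,0],-2]]}}

```text
clock: 25.88
eef_pos: [581.0, -42.4, 141.8]
tcp_rot: [3.14, 0.003, 2.249]
contact_force: [0.7, -1.2, -1.8]
opening: 0.692
```

```bash
python3 s.py
```

```text
25.875 [581.   -42.42 141.8 ] yaw 128.83 turned 195.0 q6 -0.752 open 0.692 F [ 0.7  -1.18 -1.78] T [-0.134 -0.111 -0.522] Ftool [-1.35 -0.2   1.79]
Tz [-0.522 -0.54  -0.543 -0.537] mean -0.535
```

>>> {"fn": "drive_tool", "kwargs": {"moves": [[0.4,[0,0,0],-1],[0.4,[0,0,-0.01],-2],[0.4,[0,0,-0.01],-2]]}}

```text
clock: 26.4
eef_pos: [581.0, -42.4, 141.8]
tcp_rot: [3.14, 0.003, 2.283]
contact_force: [1.8, -0.4, -2.5]
opening: 0.686
```

```bash
python3 s.py
```

```text
26.4 [580.98 -42.41 141.85] yaw 130.82 turned 196.99 q6 -0.787 open 0.686 F [ 1.83 -0.4  -2.5 ] T [-0.107 -0.245 -0.611] Ftool [-1.5   1.12  2.51]
Tz [-0.611 -0.57  -0.611 -0.544] mean -0.584
```

Run:
```python
from h import *
w=r.grab_frame('wrist')['color'][130:384,100:412,::-1]; cv2.imwrite('pics/v9w.png',cv2.resize(w,(624,508)))
P=[cv2.imread(f'pics/{n}w.png')[200:360,190:435] for n in('v5','v7','v9')]
cv2.imwrite('pics/cmp3.png',cv2.resize(np.hstack(P),None,fx=1.05,fy=1.05))
f=r.grab_frame('wrist')['color'][:,:,::-1]; cv2.imwrite('pics/full9.png',cv2.resize(f[50:265,130:400],(753,600)))
```

```text
(no output)
```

View pics/cmp3.png

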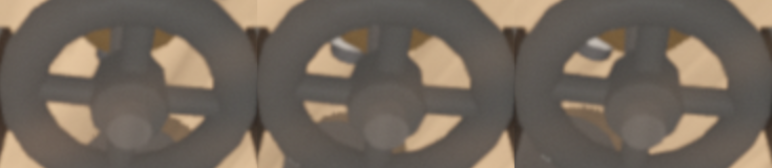

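View pics/full9.png

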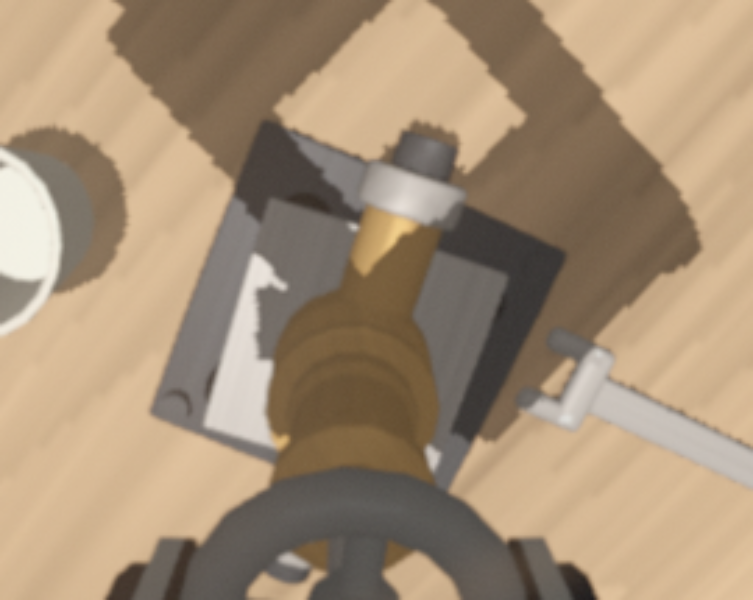

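The torque rise starts near 176° and is linear, and the upward motion of the wheel seems to have stalled there (Fz is going negative). It may be a slightly springy stop rather than friction. To tell them apart I'll back off 8°. A springy stop keeps pushing closed (Tz stays negative or near zero), while plain friction reverses sign strongly.

>>> {"fn": "drive_tool", "kwargs": {"moves": [[0.4,[0,0,0],2],[0.4,[0,0,0],4],[0.4,[0,0,0],4]]}}

```text
clock: 27.02
eef_pos: [581.0, -42.4, 141.9]
tcp_rot: [3.14, 0.003, 2.213]
contact_force: [1.6, -0.8, -2.3]
opening: 0.689
```

```bash
python3 s.py
```

```text
27.025 [580.96 -42.43 141.86] yaw 126.77 turned 192.94 q6 -0.716 open 0.689 F [ 1.62 -0.77 -2.34] T [-0.209 -0.203 -0.235] Ftool [-1.58  0.83  2.34]
Tz [-0.235 -0.224 -0.189 -0.225] mean -0.218
```

>>> {"fn": "drive_tool", "kwargs": {"moves": [[0.4,[0,0,0],2],[0.4,[0,0,0],4],[0.4,[0,0,0],4]]}}

```text
clock: 27.55
eef_pos: [580.9, -42.4, 141.8]
tcp_rot: [3.14, 0.003, 2.143]
contact_force: [2.3, -1.1, -1.6]
opening: 0.69
```

```bash
python3 s.py
```

```text
27.55 [580.92 -42.44 141.83] yaw 122.78 turned 188.95 q6 -0.646 open 0.69 F [ 2.31 -1.11 -1.61] T [-0.139 -0.121 -0.092] Ftool [-2.18  1.34  1.62]
Tz [-0.092 -0.139 -0.127 -0.147] mean -0.126
```

Tz is still -0.13 N m after 8° of backing off, still pushing closed, so it is the stop. Extrapolating the elastic part, it begins at about 174° (3.04 rad) relative to the body, inside the stated range. I reached it with 0.6 N m at most. Now I'll turn back to about 84–86°, lowering with the stem.

>>> {"fn": "drive_tool", "kwargs": {"moves": [[0.4,[0,0,0],4],[0.4,[0,0,0],8],[0.4,[0,0,0],12],[0.4,[0,0,0.02],16],[0.4,[0,0,0.05],20],[0.4,[0,0,0.08],24],[0.4,[0,0,0.1],28],[0.4,[0,0,0.13],32],[0.4,[0,0,0.16],36],[0.4,[0,0,0.18],40],[0.4,[0,0,0.18],40]]}}

```text
clock: 29.08
eef_pos: [580.5, -42.5, 139.9]
tcp_rot: [3.14, 0.001, 1.447]
contact_force: [-1.1, -1.1, -1.9]
opening: 0.69
```

```bash
python3 s.py
```

```text
29.075 [580.47 -42.45 139.93] yaw 82.89 turned 149.06 q6 0.05 open 0.69 F [-1.07 -1.12 -1.94] T [-0.162  0.203  0.144] Ftool [-1.24 -0.92  1.94]
Tz [0.144 0.14  0.18  0.134] mean 0.15
```

>>> {"fn": "drive_tool", "kwargs": {"moves": [[0.4,[0,0,0.05],4],[0.4,[0,0,0.08],8],[0.4,[0,0,0.11],12],[0.4,[0,0,0.13],16],[0.4,[0,0,0.16],20],[0.4,[0,0,0.19],24],[0.4,[0,0,0.22],28],[0.4,[0,0,0.24],32],[0.4,[0,0,0.27],36],[0.4,[0,0,0.3],40],[0.4,[0,0,0.32],44],[0.4,[0,0,0.32],44]]}}

```text
clock: 30.72
eef_pos: [580.1, -42.2, 136.7]
tcp_rot: [3.14, -0.0, 0.681]
contact_force: [-3.0, -0.0, 0.3]
opening: 0.689
```

```bash
python3 s.py
```

```text
30.725 [580.13 -42.24 136.71] yaw 39.0 turned 105.17 q6 0.816 open 0.689 F [-3.01 -0.03  0.26] T [0.098 0.513 0.159] Ftool [-2.36 -1.87 -0.27]
Tz [0.159 0.14  0.19  0.184] mean 0.168
```

>>> {"fn": "drive_tool", "kwargs": {"moves": [[0.4,[-0.03,-0.02,0.03],4],[0.4,[-0.05,-0.04,0.05],8],[0.4,[-0.05,-0.04,0.08],12],[0.4,[-0.05,-0.04,0.11],16],[0.4,[-0.05,-0.04,0.14],21],[0.4,[-0.05,-0.04,0.14],21],[0.4,[-0.05,-0.04,0.14],21]]}}

```text
clock: 31.75
eef_pos: [579.7, -42.2, 135.3]
tcp_rot: [3.14, -0.001, 0.317]
contact_force: [-1.5, 1.4, 0.2]
opening: 0.691
```

```bash
python3 s.py
```

```text
31.75 [579.67 -42.15 135.35] yaw 18.16 turned 84.33 q6 1.18 open 0.691 F [-1.46  1.39  0.21] T [0.368 0.318 0.131] Ftool [-0.96 -1.78 -0.21]
Tz [0.131 0.158 0.091 0.118] mean 0.125
```

Forces are small. Release: open, wait, check clearance, then rise.

>>> {"fn": "drive_tool", "kwargs": {"moves": [[0.2,[0,0,0],0],[0.1,[0,0,0],0],[0,[0,0,0],0],[0,[0,0,0],0],[0,[0,0,0],0],[0,[0,0,0],0]]}}

```text
clock: 32.65
eef_pos: [579.6, -42.2, 135.3]
tcp_rot: [3.14, -0.001, 0.316]
contact_force: [-0.6, 0.0, 0.3]
opening: 1.0
```

```bash
python3 s.py; python3 view.py v10
```

```text
32.65 [579.61 -42.21 135.28] yaw 18.09 turned 84.26 q6 1.181 open 1.0 F [-0.58  0.04  0.29] T [-0.03  -0.046  0.031] Ftool [-0.54 -0.22 -0.29]
Tz [ 0.031 -0.001 -0.035  0.015] mean 0.003
32.8 [579.6 -42.2 135.3] 0.996 [ 0.66 -1.    0.29] [-0.016 -0.075  0.015]
```

View pics/v10w.png

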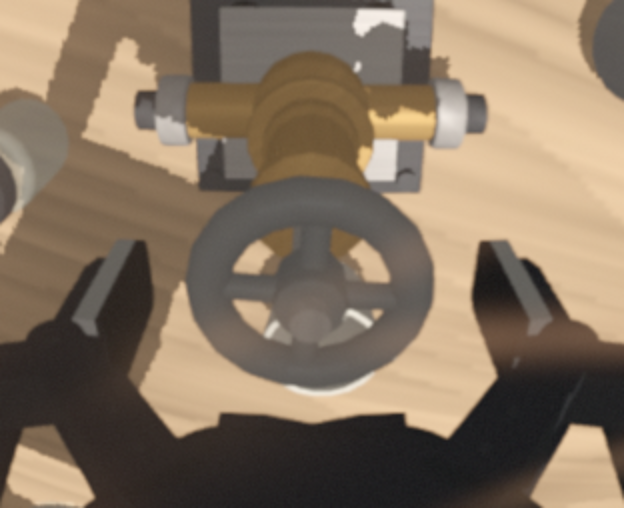

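>>> {"fn": "drive_tool", "kwargs": {"moves": [[0,[0,0,-1],0],[0,[0,0,-3],0],[0,[0,0,-6],0],[0,[0,0,-10],0],[0,[0,0,-14],0],[0,[0,0,-16],0],[0,[0,0,-16],0],[0,[0,0,-16],0]]}}

```text
clock: 33.95
eef_pos: [578.9, -42.0, 294.5]
tcp_rot: [3.141, 0.0, 0.316]
contact_force: [-0.3, 0.5, 1.0]
opening: 1.0
```

```bash
python3 look.py 11
python3 - <<'E'
from h import *
Z=dict(wheel_center=193+5.8,valve_neck=96,jar=0,tin=0,wrench=0,mixcup=0)
for c in ['scene','side']:
    f=r.grab_frame(c); cv2.imwrite(f'pics/{c}11.png',f['color'][:,:,::-1])
    for n in Z:
        p=r.spot_point(n,c)
        if p: print(c,n,np.round(p[0]['at'],1),atz(*ray(f,p[0]['at']),Z[n]).round(1))
E
```

```text
33.95 [-7.400e-02  2.020e-01  1.608e+00 -1.000e-03  1.332e+00  1.181e+00] [578.9 -42.  294.5] [3.141 0.    0.316]
stand 0.89 [257.2 145.8] [579.2 -44.5   0. ]
wheel_center 0.75 [252.9 176.9] [580.2 -38.4 193. ]
valve_neck 0.84 [252.7 156.3] [580.1 -37.4  96. ]
bonnet_top 0.65 [255.1 169.7] [580.2 -40.7 162. ]
jar 0.85 [154.9 166.3] [493.6 112.3   0. ]
mixcup 0.63 [157.8 166.2] [495.3 107.2   0. ]
scene wheel_center [238.9 162.5] [579.7 -39.  198.8]
scene valve_neck [237.4 191.4] [583.4 -47.9  96. ]
scene jar [304.2 228.4] [504.6 111.1   0. ]
scene tin [177.6 202.4] [ 658.8 -211.9    0. ]
scene wrench [219.2 266.4] [733.   24.8   0. ]
scene mixcup [262.5 181.4] [444.6 -85.8   0. ]
side wheel_center [268.5 151.8] [582.5 -44.7 198.8]
side valve_neck [269.4 190. ] [577.8 -44.5  96. ]
side jar [263.8 270.6] [496.8 109.9   0. ]
side tin [270.7 178. ] [ 677.5 -219.6    0. ]
side wrench [205.9 215.2] [726.7  19.3   0. ]
side mixcup [323.7 227.2] [451.7 -98.6   0. ]
```

View pics/w11.png

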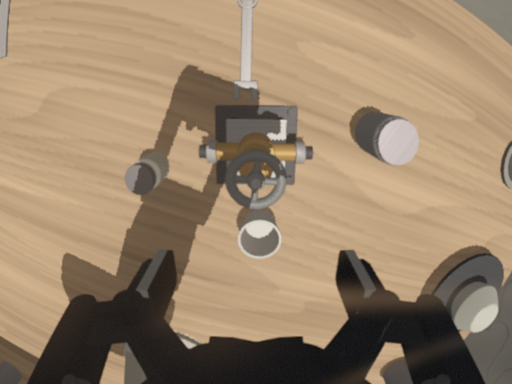

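View pics/scene11.png

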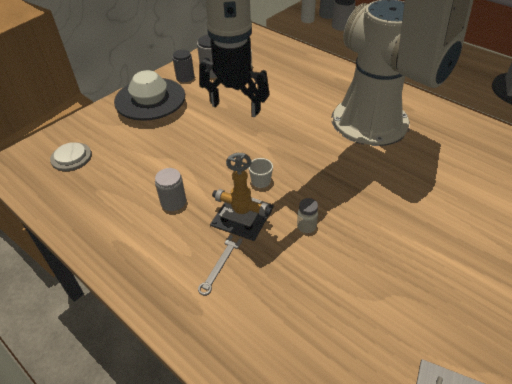

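```bash
python3 -c "
from rig import r
print(r.sign_off())"
```

```text
the job is handed in; nothing more can be done
None
```

The valve is opened to its stop, turned back a quarter turn and released, and the job is handed in at about 34 s. I inferred the stop from the torque, because it came on gradually rather than sharply.

- **Opening:** I turned the wheel counter-clockwise in one grip, with the hand rising with the stem. The torque held at about 0.2 N m until roughly 174–178°. It then climbed to about 0.6 N m by 197° of hand turn; the limit is 0.9.
- **Was it the stop?** Backing off 8° left the wheel still pushing closed at 0.13 N m. Plain friction would have reversed sign, so I took it as the stop and put it at about 174° (3.04 rad).
- **Overshoot:** Before I recognised the stop, the hand went about 20° past where the torque began to rise. About 4–5° of that was the valve twisting on its mounts. My estimate of the stop position is good to a few degrees at best.
- **Turning back:** I turned the wheel back to about 84–86° of opening, roughly 90° from the estimated stop, then opened the fingers and rose clear.
- **Side forces:** At the points I checked, they stayed within about 4 N (14 N allowed).

**Last checks:** After release, the force and torque readings were near zero and the valve had sprung back straight. The jar, tin, cup and spanner looked unmoved; the network positions differ from the first ones by up to about 18 mm, which I put down to their scatter.

**Disagreement:** The fingertips sat about 38 mm behind the reported TCP in all the cameras. I went by the pictures for the grip height, and the grip held without slipping.

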